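# Sweep the cut pegs into the peg box and slide it shut

### The arm

A 6-joint arm with a two-finger parallel gripper is mounted at the origin on a cart in front of the work surface, level with it; the furniture and walls round the work are solid. World frame = base frame: x ahead of the robot, y to its left, z up, the work surface at z = 0. Lengths are in m, angles in degrees, forces in N, time in s.
With the tool pointing down it reaches from about 0.2 to 0.875 m from the base axis. Payload 3.4 kg.
Tool frame: the origin (TCP) lies between the finger pads; the fingertips stand 14 mm ahead of it and the grasp point (between the pads) lies 5 mm behind it; z points along the fingers, y is the line along which they close (so a half turn about z gives the same grasp; the last joint's range is limited). The gripper opens to 94 mm and grips with 3 to 60 N. Pads are 16 mm wide; open, the fingers measure 119 mm over their backs; the gripper's body (75 mm by 177 mm) begins 78 mm behind the grasp point.
Start: joints at [-73.854, 15.808, 86.224, -0, 77.962, -6.933], TCP at [0.225, -0.529, 0.219] pointing down, gripper open.
Joint ranges: [-165.64, 165.64], [-43.16, 119.46], [12.63, 154.43], [-67.54, 247.53], [6.08, 155.33], [-154.97, 154.97]. Speed limits (degrees/s): [147.25, 147.25, 180, 180, 180, 180].

### API

Orientations are given as [roll, pitch, yaw] about the fixed x, y, z axes, in that order (R = Rz(yaw) Ry(pitch) Rx(roll)).
In Python, from plant import ctrl gives the robot as it stands.
- The arm moves only by the shell command python3 -m creep 'ROWS'. ROWS is JSON, a list of rows, each a list of 7 numbers: the shift along the tool's x, y, z in m, then the turn, a rotation vector about the tool's x, y, z in degrees, then the gripper's target within -1 to 1 (shut at 1, half-way at 0, fully open at -1). In form: [[dx, dy, dz, rx, ry, rz, gripper], ...]. A call has exactly 5 rows; each row is the pose to reach, as a shift and turn from the pose commanded when the call began, along the tool's axes at that moment; what a row does not reach only later rows make up. A row lasts 1/12 s, in which the tool goes at most 41.7 mm and 7.16 degrees, less where a joint would pass 70% of its speed; a pose out of reach is approached as far as the arm can. A call with a gripper value outside its range is refused whole. The fingers move at their own pace and stop on an object; the grip force is fixed at half the most. Time passes only in rows, so rows that repeat a pose let the fingers close, or fill a call up. It gives the time, the measured TCP pose, the force, the opening and the grip force at its end, in the units of the state.
- ctrl.read_state(): the state, without advancing time (a new reading comes with each control period).
- ctrl.capture(name): name is "side" or "top" or "wrist"; returns (picture, depth): 420x560x3 uint8, red, green, blue; 420x560 float32, m along the optical axis (not along the pixel's ray), 0 where there is no reading.
- ctrl.calibration(name): a dict with "fx", "fy", "cx", "cy" (pixels), "camera_from_world" (4x4, takes a point from world to camera coordinates); the wrist camera has in their place "mount" (4x4, takes a point from camera to tool coordinates, whose origin is the TCP and whose axes are the flange's). Camera axes: x right, y up, looking along -z (the intrinsics and any distortion apply to the point x, -y, -z); pixel columns grow to the right and rows downward; lengths in m; the calibration is good to about 2 mm. A picture is of the moment at which its call begins: read the wrist's pose just before it. calibration takes no time and is no camera call.
- ctrl.job_done(): hands the job in; it is judged then, once.
The state is a dict: "time": time; "joint_pos": joint angles; "joint_velocities": joint speeds; "joint_efforts": joint torques, N m; "tcp_pos": TCP position; "eef_rot": TCP orientation; "force": force on the tool from outside, world axes, zero at the start; "ft_torque": the same for the moment, N m; "opening": finger opening in m; "grip_force": force on a finger pad.
Only numpy, scipy, OpenCV 4.12 (cv2) and the standard library are available. Lean on these libraries where they do the work, as an engineer would, in place of code of your own. Each camera call takes 0.05 s, during which the arm holds its last target. There are 200 camera calls.

### The job

With the fingers closed, sweep the three short pegs off the open front edge of the sorting tray into the peg box that stands against it, but leave the long peg, which is not yet cut to length, on the tray. Then push the box's sliding lid fully shut with the fingertips. Sweep and push only: do not pick up the pegs, the lid or the box, do not shift the box out of its place, and leave the nail cup, the awl and the hammer alone.

Things in the scene. Friction and masses are not known exactly. Their poses are not given: they have to be found in the camera images.
- tray: sorting tray: fixed wooden deck on runners. Origin on the bench under the deck; x points to the open front edge and the box, y left along that edge, z up. Flat deck at z = 52 mm. Rims up to z = 66: back (inner face x = -95 mm), sides straight at y = +-102 as far as x = 0, then slanting in to y = +-62 at x = 75, so the deck narrows to an open front 124 mm wide
- tray_lip (a point): middle of the outer edge of the 2 mm steel lip on the open front, flush with the deck, at x = 82.5 mm of the tray; it reaches over the box's near wall, to its inner face. Axes as the tray's. The tray's left runner (40 mm high) runs on past the front to x = 155 mm; its inner side, at y = 76 mm, stops the box's +y end
- peg_box: open-topped wooden box with a sliding lid, loose, 0.8 kg, 62 x 200 x 47 mm (x, y, height), walls 6 mm, floor 6 mm thick; three long thin rods lie in it already and belong to it. Origin at the centre of its underside. Its y lies along the tray's y; it stands with a long side 2 mm from the tray's front and its +y end 0 to 5 mm from the stop. The lid slides along y
- box_mouth (a point): point in the box's open mouth at rim height (46 mm), 24 mm to +y of the box's centre. The mouth is 50 mm wide (x), beginning right under the lip; with the lid drawn back it is free from y = -42 mm (or further) to y = 94 mm of the box's frame, wider than the tray's open front
- peg_box_lid (a joint): how far the lid is drawn open, in m: 0 is fully shut (lid end flush with the box's -y end), at the start 0.135 to 0.150, when that much of the lid sticks out past the box's -y end. It slides easily (below 1 N) and stays where it is left
- lid_end (a point): middle of the end face of the lid that sticks out, 42 mm above the bench; the lid is 48 mm wide, 7 mm thick (38 to 45 mm above the bench). Axes as the box's: push this face along +y to shut the lid. When shut it lies 100 mm to -y of the box's origin, flush with the box's own end wall below it
- short_peg_1_mid (a point): one of three alike short square pegs of pale wood with chamfered ends, 24 x 10 x 10 mm, 10 to 14 g; the point is its centre, x along its length. It slides rather than rolls. At the start it lies flat on the deck (centre at z = 57 mm), at any yaw, in one of four places side by side about 44 mm apart
- short_peg_2_mid (a point): one of three alike short square pegs of pale wood with chamfered ends, 24 x 10 x 10 mm, 10 to 14 g; the point is its centre, x along its length. It slides rather than rolls. At the start it lies flat on the deck (centre at z = 57 mm), at any yaw, in one of four places side by side about 44 mm apart
- short_peg_3_mid (a point): one of three alike short square pegs of pale wood with chamfered ends, 24 x 10 x 10 mm, 10 to 14 g; the point is its centre, x along its length. It slides rather than rolls. At the start it lies flat on the deck (centre at z = 57 mm), at any yaw, in one of four places side by side about 44 mm apart
- long_peg_mid (a point): the long peg, same wood and section, 52 x 10 x 10 mm; the point is its centre, x along its length. It lies on the deck in the remaining one of the four places, pointing roughly at the front edge. It may be nudged, but stays on the tray
- nail_cup: bystander: glazed cup with nails, 70 mm across, 62 mm high, standing beyond the box; origin at the centre of its foot
- awl: bystander: awl with a pear-shaped handle, 82 x 128 x 35 mm, lying to the right of the tray; origin at the centre of its underside
- hammer: bystander: small cross-peen hammer, 98 x 230 x 25 mm, lying at the right of the bench; origin at the centre of its underside

How it is judged:
By the outcome, as a careful person would: the job done as asked, in the order asked, and still so for the second after the job is handed in, with the robot touching nothing.
It also fails if it takes over 67 s, if anything falls off the work surface, if the arm or the gripper's body presses on something with over 40 N, if the wrist force passes 120 N, or if a joint passes its speed limit or range.

## Working session

There is one attempt and no reset: what is moved stays moved. The work goes in short steps, Python scripts to look and compute and a shell command to move; the robot and the scene stay as the last step left them, time stands still between calls to the robot, and variables do not carry over. Pictures are saved under pics/ and viewed, at most 10 in all, crops included, and the job is handed in when it is done.

```bash
mkdir -p pics; ls; python3 - <<'E'
from plant import ctrl
import cv2,numpy as np
for n in("top","side"):
    p,d=ctrl.capture(n); cv2.imwrite(f"pics/{n}0.png",p[:,:,::-1]); np.savez(f"{n}0.npz",p=p,d=d)
    print(n,{k:np.round(v,4).tolist() if not isinstance(v,str) else v for k,v in ctrl.calibration(n).items()})
print({k:np.round(v,4).tolist() for k,v in ctrl.read_state().items()})
E
```

```text
pics
top {'fx': 384.6878, 'fy': 384.6878, 'cx': 280.3401, 'cy': 206.708, 'camera_from_world': [[0.0139, -0.9997, -0.0224, -0.0915], [0.9864, 0.01, 0.1641, -0.5852], [-0.1638, -0.0244, 0.9862, -0.8254], [0.0, 0.0, 0.0, 1.0]]}
side {'fx': 394.6241, 'fy': 394.6241, 'cx': 277.6943, 'cy': 206.697, 'camera_from_world': [[-0.9839, -0.1786, -0.0088, 0.5286], [0.1054, -0.6192, 0.7781, -0.1674], [-0.1444, 0.7647, 0.628, -0.9043], [0.0, 0.0, 0.0, 1.0]]}
{'time': 0.1, 'joint_pos': [-73.8531, 15.8439, 86.2861, -0.0017, 77.9619, -6.9347], 'joint_velocities': [-0.028, -0.0276, -0.3379, 0.0483, 0.0597, 0.0612], 'joint_efforts': [0.0012, -40.5458, -23.7783, 0.0703, 0.03, -0.0], 'tcp_pos': [0.2253, -0.5285, 0.2187], 'eef_rot': [-179.9085, -0.0094, 23.082], 'force': [-0.3294, -0.5006, -0.4555], 'ft_torque': [-0.005, 0.0007, -0.0005], 'grip_force': 0.0, 'opening': 0.0942}
```

View pics/top0.png

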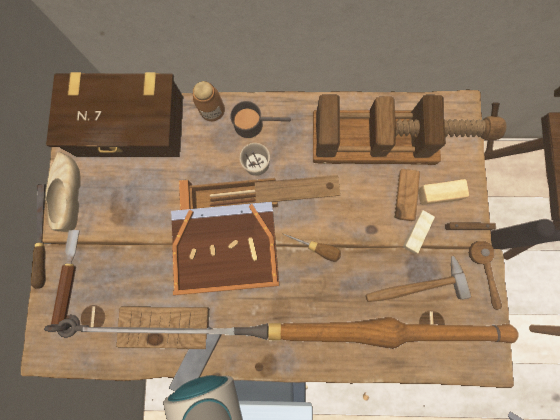

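View pics/side0.png

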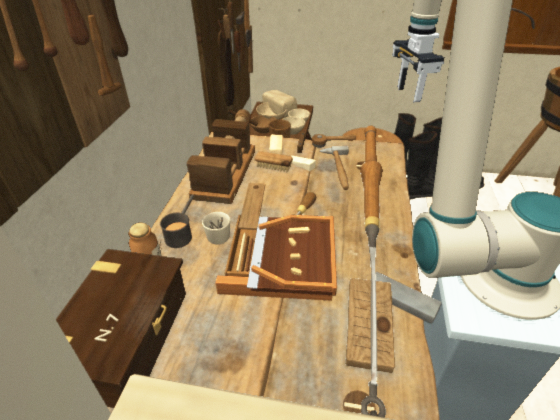

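Top view: the short pegs are at (192,254), (212,250) and (233,244), with the long peg at (252,248) on the right. The lip runs from (173,213) to (271,208), and the lid end is at (339,186). The side view agrees.

```bash
cat > h.py <<'E'
import numpy as np,cv2
from plant import ctrl
from scipy.spatial.transform import Rotation as R
def cam(n,st=None):
    c=ctrl.calibration(n)
    if n=="wrist":
        T=np.eye(4);T[:3,:3]=R.from_euler('xyz',st['eef_rot'],degrees=True).as_matrix();T[:3,3]=st['tcp_pos']
        return c,T@np.array(c['mount'])
    return c,np.linalg.inv(np.array(c['camera_from_world']))
def ray(c,W,u,v):
    q=np.array([(u-c['cx'])/c['fx'],-(v-c['cy'])/c['fy'],-1]);return W[:3,3],W[:3,:3]@q
def atz(c,W,u,v,z):
    o,r=ray(c,W,u,v);return o+r*(z-o[2])/r[2]
def atd(c,W,u,v,d):
    o,r=ray(c,W,u,v);return o+r*d
E
python3 - <<'E'
from h import *
print(list(ctrl.calibration("wrist").items()), list(ctrl.calibration("top")))
c,W=cam("top");f=np.load("top0.npz")
for n,u,v,z in[("p1",192,254,.062),("p2",212,250,.062),("p3",233,244,.062),("L",252,248,.062),("Lfront",250.5,238,.06),("Lback",254.5,259,.06),("lipL",172,219,.052),("lipR",273,210,.052),("backL",176,292,.066),("backR",277,284,.066),("lidend",339,186,.045),("boxL",182,181,.047),("cup",255,158,.06),("awl",300,243,.02)]:
    print(n,np.round(atz(c,W,u,v,z),3),np.round(atd(c,W,u,v,f['d'][int(v),int(u)]),3))
E
```

```text
[('fx', 298.029197890551), ('fy', 298.029197890551), ('cx', 277.192956099101), ('cy', 203.91029636110667), ('mount', array([[-2.99002484e-04,  9.74127352e-01,  2.25999585e-01,
         6.45805440e-02],
       [ 9.99999955e-01,  2.85912673e-04,  9.06511186e-05,
         1.25719979e-03],
       [ 2.36895887e-05,  2.25999602e-01, -9.74127394e-01,
        -1.65386679e-01],
       [ 0.00000000e+00,  0.00000000e+00,  0.00000000e+00,
         1.00000000e+00]]))] ['fx', 'fy', 'cx', 'cy', 'camera_from_world']
p1 [0.477 0.108 0.062] [0.477 0.108 0.062]
p2 [0.486 0.064 0.062] [0.486 0.064 0.061]
p3 [0.5   0.018 0.062] [0.5   0.018 0.061]
L [ 0.491 -0.024  0.062] [ 0.491 -0.024  0.061]
Lfront [ 0.513 -0.02   0.06 ] [ 0.513 -0.02   0.061]
Lback [ 0.468 -0.03   0.06 ] [ 0.467 -0.03   0.062]
lipL [0.555 0.16  0.052] [0.555 0.16  0.05 ]
lipR [ 0.578 -0.068  0.052] [ 0.586 -0.066  0.002]
backL [0.395 0.137 0.066] [0.395 0.137 0.065]
backR [ 0.415 -0.08   0.066] [ 0.415 -0.08   0.064]
lidend [ 0.636 -0.218  0.045] [ 0.646 -0.224  0.   ]
boxL [0.644 0.143 0.047] [0.646 0.146 0.038]
cup [ 0.696 -0.025  0.06 ] [ 0.712 -0.02   0.007]
awl [ 0.507 -0.13   0.02 ] [ 0.508 -0.131 -0.   ]
```

```bash
cat >> h.py <<'E'
def delta(p,yaw):
    st=ctrl.read_state();A=R.from_euler('xyz',st['eef_rot'],degrees=True);B=R.from_euler('xyz',[180,0,yaw],degrees=True)
    print('t',st['time'],'delta',np.round(A.inv().apply(np.array(p)-st['tcp_pos']),4),np.round((A.inv()*B).as_rotvec(degrees=True),2))
E
python3 -m creep '[[0.041,-0.037,0,0,0,2,1],[0.08,-0.073,0,0,0,5,1],[0.11,-0.1,0,0,0,8,1],[0.14,-0.13,0,0,0,12,1],[0.17,-0.155,0,0,0,18,1]]'
python3 -c "
from h import *
delta([.48,.03,.22],5.3)"
```

```text
time: 0.52
tcp_pos: [0.3116, -0.3373, 0.219]
eef_rot: [-179.9, 0.0, 4.8]
force: [1.6, 0.5, -0.1]
opening: 0.0639
grip_force: 0.0
t 0.5167 delta [ 0.1984 -0.3519 -0.0007] [-0.06  0.02 -0.51]
```

```bash

python3 -m creep '[[0.019,-0.035,0,0,0,0,1],[0.038,-0.07,0,0,0,0,1],[0.057,-0.105,0,0,0,0,1],[0.076,-0.14,0,0,0,0,1],[0.095,-0.17,0,0,0,0,1]]'
python3 -m creep '[[0.025,-0.035,0,0,0,0,1],[0.05,-0.07,0,0,0,0,1],[0.07,-0.105,0,0,0,0,1],[0.085,-0.14,0,0,0,0,1],[0.095,-0.16,0,0,0,0,1]]'
python3 - <<'E'
from h import *
st=ctrl.read_state();print(st['tcp_pos'],st['eef_rot'],max(abs(np.array(st['joint_velocities']))))
p,d=ctrl.capture("wrist");cv2.imwrite("pics/w1.png",p[:,:,::-1]);np.savez("w1.npz",p=p,d=d,tcp_pos=st['tcp_pos'],eef_rot=st['eef_rot'])
E
```

```text
time: 0.93
tcp_pos: [0.391, -0.159, 0.2193]
eef_rot: [-180.0, 0.0, 5.1]
force: [1.2, 0.0, 1.0]
opening: 0.031
grip_force: 0.0
time: 1.35
tcp_pos: [0.4722, 0.0099, 0.2191]
eef_rot: [-179.9, 0.0, 5.2]
force: [-0.0, -0.7, -0.3]
opening: 0.0005
grip_force: 0.0
[0.47220117 0.00987566 0.21912363] [-1.79899502e+02  9.12965256e-03  5.22907973e+00] 30.307033589960678
```

View pics/w1.png

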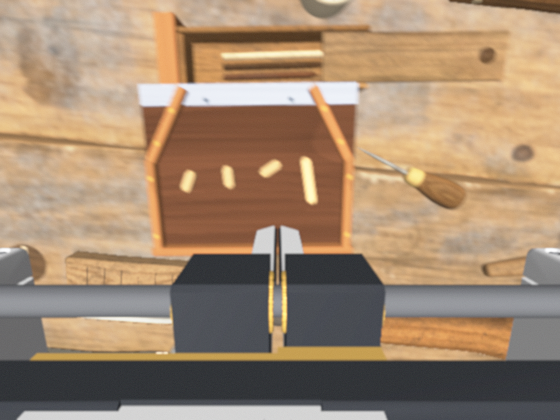

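Wrist view: the pegs are at (188,181), (228,177) and (270,168), the long peg is at (309,180), the lip spans (140–357, 85–105), and the lid end is at about (507,57). I'll take it again now the arm has settled and measure the blobs.

```bash
cat >> h.py <<'E'
def pegs(n="wrist",name=None):
    st=ctrl.read_state();p,d=ctrl.capture(n);c,W=cam(n,st)
    if name: cv2.imwrite(f"pics/{name}.png",p[:,:,::-1])
    v,u=np.mgrid[:420,:560];q=np.stack([(u-c['cx'])/c['fx'],-(v-c['cy'])/c['fy'],-np.ones(u.shape)],-1)*d[...,None]
    X=q@W[:3,:3].T+W[:3,3]
    hsv=cv2.cvtColor(p,cv2.COLOR_RGB2HSV);m=((hsv[...,2]>170)&(hsv[...,1]>50)&(hsv[...,1]<170)&(X[...,2]>.03)&(X[...,2]<.075)).astype(np.uint8)
    k,l,s,ce=cv2.connectedComponentsWithStats(m)
    for i in range(1,k):
        if s[i,4]<60: continue
        P=X[l==i];e=cv2.minAreaRect((P[:,:2]*1e4).astype(np.float32))
        print(ce[i].round(),s[i,4],'xyz',np.median(P,0).round(4),'rect c',np.round(np.array(e[0])/1e4,4),'size',np.round(np.array(e[1])/1e4,4),'ang',round(e[2],1))
    return st,p,d,X
E
python3 - <<'E'
from h import *
st,p,d,X=pegs();print(st['tcp_pos'],st['eef_rot'])
c,W=cam("wrist",st)
for n,u,v in [("backLin",163,245),("backRin",342,244),("lipL",139,84),("lipR",357,83),("cornL",152,160),("cornR",349,157),("lidTR",507,31),("lidBR",502,80),("lidmid",500,57),("boxTL",160,20)]:
    print(n,X[v,u].round(4),atz(c,W,u,v,.052).round(4))
E
```

```text
[335.   4.] 90 xyz [ 0.6663 -0.0265  0.058 ] rect c [ 0.6685 -0.0302] size [0.0085 0.0426] ang 9.2
[171.  50.] 1470 xyz [0.6154 0.1374 0.04  ] rect c [0.6131 0.1375] size [0.0731 0.0249] ang 8.9
[275.  30.] 906 xyz [0.6421 0.0324 0.0461] rect c [0.6425 0.0254] size [0.0061 0.1977] ang 5.8
[419.  59.] 8501 xyz [ 0.6288 -0.1241  0.0448] rect c [ 0.6295 -0.1238] size [0.049  0.1933] ang 5.9
[187.  62.] 198 xyz [0.604  0.1193 0.045 ] rect c [0.6036 0.119 ] size [0.0494 0.0052] ang 7.9
[341. 179.] 1927 xyz [ 0.5015 -0.061   0.0658] rect c [ 0.5016 -0.0471] size [0.1765 0.0613] ang 4.2
[175. 191.] 2181 xyz [0.4583 0.1329 0.0658] rect c [0.4845 0.1036] size [0.1797 0.1105] ang 10.3
[313. 181.] 465 xyz [ 0.4934 -0.0262  0.0615] rect c [ 0.4894 -0.0279] size [0.055  0.0128] ang 14.8
[275. 171.] 243 xyz [0.5    0.0162 0.0614] rect c [0.499  0.0165] size [0.0127 0.0267] ang 40.9
[233. 179.] 232 xyz [0.4866 0.0615 0.0614] rect c [0.4852 0.0626] size [0.0267 0.0127] ang 10.1
[192. 183.] 228 xyz [0.4782 0.1054 0.0614] rect c [0.4764 0.1075] size [0.0129 0.0287] ang 72.9
[458. 193.] 119 xyz [ 0.4913 -0.2057  0.0317] rect c [ 0.4922 -0.2025] size [0.034  0.0092] ang 76.6
[437. 333.] 2667 xyz [ 0.3276 -0.1936  0.0719] rect c [ 0.3175 -0.2036] size [0.0393 0.1546] ang 1.7
[0.47335189 0.01202937 0.21907989] [-1.79752678e+02 -7.78317780e-02  5.30965371e+00]
backLin [0.4051 0.1351 0.0662] [0.3992 0.1404 0.052 ]
backRin [ 0.4205 -0.0702  0.0524] [ 0.4203 -0.0703  0.052 ]
lipL [0.5826 0.1899 0.0009] [0.5767 0.1667 0.052 ]
lipR [ 0.5997 -0.0623  0.0455] [ 0.5986 -0.0608  0.052 ]
cornL [0.5    0.1476 0.0657] [0.4984 0.1533 0.052 ]
cornR [ 0.5225 -0.0604  0.0655] [ 0.5218 -0.0637  0.052 ]
lidTR [ 6.801e-01 -2.376e-01  4.000e-04] [ 0.661  -0.2036  0.052 ]
lidBR [ 0.6168 -0.2151  0.0454] [ 0.6153 -0.2106  0.052 ]
lidmid [ 0.6383 -0.2064  0.0466] [ 0.6367 -0.2028  0.052 ]
boxTL [0.643  0.1497 0.0397] [0.6393 0.145  0.052 ]
```

```bash
cat >> h.py <<'E'
YAW=5.9;O=np.array([.505,.0411]);a=np.radians(YAW);ex=np.array([np.cos(a),np.sin(a)]);ey=np.array([-np.sin(a),np.cos(a)])
def tray(x,y,z,rel=0): delta([*(O+x*ex+y*ey),z],YAW+rel)
def where():
    q=np.array(ctrl.read_state()['tcp_pos']);print('tray xyz',np.round([(q[:2]-O)@ex,(q[:2]-O)@ey,q[2]],4))
E
python3 -c "
from h import *
tray(-.05,-.024,.068)"
python3 -m creep '[[-0.015,0,0.03,0,0,-0.6,1],[-0.015,0,0.06,0,0,-0.6,1],[-0.015,0,0.09,0,0,-0.6,1],[-0.015,0,0.11,0,0,-0.6,1],[-0.015,0,0.125,0,0,-0.6,1]]'
python3 -c "
from h import *
tray(-.05,-.024,.068)"
```

```text
t 1.45 delta [-0.0143 -0.004   0.151 ] [-0.07  0.01 -0.53]
time: 1.87
tcp_pos: [0.4546, 0.0038, 0.0923]
eef_rot: [-180.0, 0.2, 5.6]
force: [-0.4, 0.4, 0.3]
opening: 0.0003
grip_force: 0.0
t 1.8667 delta [ 0.004  -0.008   0.0243] [-0.    0.22 -0.26]
```

```bash

python3 -m creep '[[0.002,-0.004,0.01,0,0,0,1],[0.003,-0.008,0.02,0,0,0,1],[0.003,-0.008,0.023,0,0,0,1],[0.003,-0.008,0.024,0,0,0,1],[0.003,-0.008,0.024,0,0,0,1]]'
python3 -c "
from h import *
where();tray(.084,-.024,.068)"
```

```text
time: 2.28
tcp_pos: [0.4588, 0.0123, 0.0705]
eef_rot: [180.0, 0.0, 5.6]
force: [-0.9, 0.1, 0.2]
opening: 0.0004
grip_force: 0.0
tray xyz [-0.0489 -0.0239  0.0705]
t 2.2833 delta [ 0.1329 -0.0005  0.0025] [ 0.03  0.02 -0.25]
```

```bash

python3 -m creep '[[0.005,0,0.002,0,0,0,1],[0.01,0,0.002,0,0,0,1],[0.016,0,0.002,0,0,0,1],[0.022,0,0.002,0,0,0,1],[0.028,0,0.002,0,0,0,1]]'
python3 -m creep '[[0.006,0,0,0,0,0,1],[0.012,0,0,0,0,0,1],[0.018,0,0,0,0,0,1],[0.024,0,0,0,0,0,1],[0.03,0,0,0,0,0,1]]'
python3 -c "
from h import *
where();tray(.084,-.024,.068);pegs(name='w2')"
```

```text
time: 2.7
tcp_pos: [0.4879, 0.0158, 0.0687]
eef_rot: [180.0, -0.1, 5.7]
force: [0.5, 1.0, -0.2]
opening: 0.0007
grip_force: 0.1
time: 3.12
tcp_pos: [0.5173, 0.0189, 0.0684]
eef_rot: [180.0, 0.0, 5.7]
force: [-0.0, -0.4, 0.6]
opening: 0.001
grip_force: 0.1
tray xyz [ 0.0099 -0.0234  0.0684]
t 3.1167 delta [0.0741 0.0003 0.0004] [ 0.01  0.01 -0.21]
[154.  48.] 6489 xyz [0.6316 0.1322 0.0405] rect c [0.6228 0.0369] size [0.0683 0.2253] ang 5.6
[120.  76.] 671 xyz [0.6062 0.12   0.0449] rect c [0.6066 0.1219] size [0.0518 0.0096] ang 5.8
[464.  78.] 15411 xyz [ 0.6254 -0.081   0.045 ] rect c [ 0.6228 -0.0872] size [0.056 0.119] ang 5.5
[389. 205.] 2859 xyz [ 0.5495 -0.0447  0.0659] rect c [ 0.5467 -0.0483] size [0.1012 0.0189] ang 29.9
[ 86. 204.] 2718 xyz [0.5327 0.1313 0.066 ] rect c [0.5289 0.1356] size [0.022  0.1013] ang 71.2
[281. 219.] 723 xyz [0.533  0.0168 0.0616] rect c [0.5312 0.0165] size [0.0127 0.0254] ang 5.1
[336. 250.] 74 xyz [ 0.5152 -0.0203  0.0564] rect c [ 0.5145 -0.021 ] size [0.0039 0.009 ] ang 8.0
[136. 276.] 262 xyz [0.4865 0.104  0.0607] rect c [0.4844 0.1075] size [0.0089 0.0189] ang 22.3
[ 76. 335.] 499 xyz [0.4445 0.1403 0.066 ] rect c [0.4442 0.1405] size [0.0267 0.0103] ang 6.2
[406. 338.] 643 xyz [ 0.4628 -0.0714  0.0658] rect c [ 0.4623 -0.0723] size [0.0332 0.0102] ang 5.0
```

View pics/w2.png

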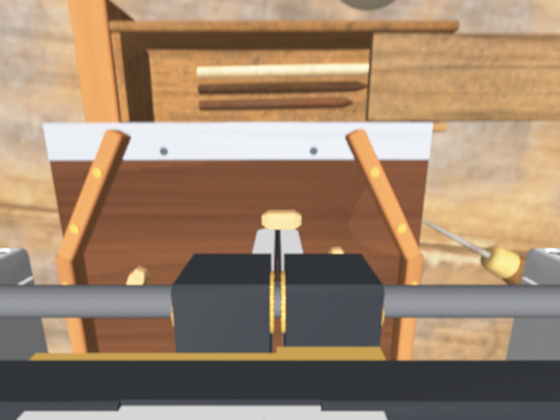

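Peg 3 at (281,219) sits squarely across the fingertips, and the way to the lip is clear at row 125–160. The rest of the sweep follows.

```bash

python3 -m creep '[[0.006,0,0,0,0,0,1],[0.012,0,0,0,0,0,1],[0.018,0,0,0,0,0,1],[0.024,0,0,0,0,0,1],[0.03,0,0,0,0,0,1]]'
python3 -m creep '[[0.006,0,0,0,0,0,1],[0.012,0,0,0,0,0,1],[0.018,0,0,0,0,0,1],[0.024,0,0,0,0,0,1],[0.03,0,0,0,0,0,1]]'
python3 -m creep '[[0.005,0,0,0,0,0,1],[0.01,0,0,0,0,0,1],[0.014,0,0,0,0,0,1],[0.014,0,0,0,0,0,1],[0.014,0,0,0,0,0,1]]'
python3 -c "
from h import *
where();pegs(name='w3');tray(-.05,.0235,.12);tray(-.05,.0235,.068)"
```

```text
time: 3.58
tcp_pos: [0.5472, 0.0218, 0.0684]
eef_rot: [180.0, -0.0, 5.7]
force: [-0.3, 0.5, 0.1]
opening: 0.0007
grip_force: 0.0
time: 4.0
tcp_pos: [0.577, 0.0248, 0.0684]
eef_rot: [180.0, 0.0, 5.7]
force: [0.2, -0.1, -0.0]
opening: 0.0004
grip_force: 0.0
time: 4.42
tcp_pos: [0.5903, 0.0261, 0.0683]
eef_rot: [180.0, 0.0, 5.7]
force: [0.1, 0.3, 0.5]
opening: 0.0004
grip_force: 0.0
tray xyz [ 0.0833 -0.0237  0.0683]
[405.  71.] 2485 xyz [ 0.6943 -0.0475  0.0569] rect c [ 0.697  -0.0258] size [0.0657 0.0698] ang 7.5
[110. 183.] 3646 xyz [0.6137 0.1374 0.04  ] rect c [0.6116 0.1355] size [0.076  0.0267] ang 6.8
[185. 157.] 731 xyz [0.6361 0.0876 0.0462] rect c [0.636  0.0864] size [0.0039 0.0771] ang 5.7
[287. 156.] 324 xyz [0.6428 0.0235 0.0463] rect c [0.6421 0.0253] size [0.0038 0.0418] ang 5.6
[332. 156.] 74 xyz [ 0.6459 -0.0042  0.0464] rect c [ 0.6454 -0.004 ] size [0.0033 0.0123] ang 5.8
[359. 156.] 104 xyz [ 0.6475 -0.0208  0.0461] rect c [ 0.6473 -0.0214] size [0.0026 0.0157] ang 5.8
[391. 156.] 99 xyz [ 0.6493 -0.0403  0.0461] rect c [ 0.649  -0.0407] size [0.0031 0.0138] ang 5.5
[161. 218.] 860 xyz [0.586  0.117  0.0455] rect c [0.6068 0.0818] size [0.0513 0.0808] ang 5.3
[538. 163.] 123 xyz [ 0.6541 -0.1361  0.0443] rect c [ 0.6538 -0.1308] size [0.002  0.0367] ang 4.5
[459. 200.] 11711 xyz [ 0.6252 -0.0895  0.0449] rect c [ 0.6257 -0.094 ] size [0.0475 0.1325] ang 5.6
[381. 239.] 444 xyz [ 0.5948 -0.051   0.046 ] rect c [ 0.5945 -0.0365] size [0.0082 0.0925] ang 5.4
[123. 270.] 470 xyz [0.5661 0.1168 0.0658] rect c [0.5605 0.1204] size [0.0113 0.0336] ang 55.7
[393. 341.] 600 xyz [ 0.5323 -0.0557  0.0659] rect c [ 0.5324 -0.0556] size [0.0385 0.0104] ang 35.4
[ 94. 335.] 569 xyz [0.5185 0.1362 0.0659] rect c [0.5152 0.1399] size [0.0136 0.0406] ang 67.3
t 4.4667 delta [-0.1333 -0.0466 -0.0516] [ 0.    0.03 -0.22]
t 4.4667 delta [-0.1332 -0.0466  0.0004] [ 0.    0.03 -0.22]
```

View pics/w3.png

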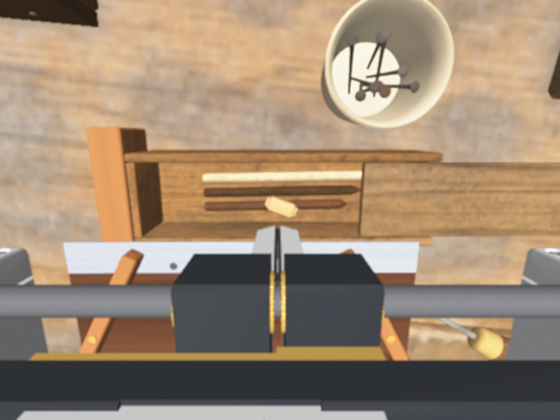

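Peg 3 is in the box at (281,206) and nothing else has shifted. Peg 2 is next: lift, go back, lower.

```bash

python3 -m creep '[[0,0,-0.025,0,0,0,1],[-0.01,-0.01,-0.045,0,0,0,1],[-0.04,-0.025,-0.05,0,0,0,1],[-0.075,-0.04,-0.05,0,0,0,1],[-0.105,-0.0465,-0.05,0,0,0,1]]'
python3 -m creep '[[-0.02,0,0,0,0,0,1],[-0.028,0,0.01,0,0,0,1],[-0.028,0,0.03,0,0,0,1],[-0.028,0,0.045,0,0,0,1],[-0.028,0,0.05,0,0,0,1]]'
python3 -c "
from h import *
where();tray(.084,.0235,.068)"
```

```text
time: 4.88
tcp_pos: [0.479, 0.063, 0.1188]
eef_rot: [-180.0, 0.0, 5.7]
force: [-0.6, -0.8, -0.9]
opening: 0.0003
grip_force: 0.0
time: 5.3
tcp_pos: [0.4512, 0.0592, 0.0671]
eef_rot: [-180.0, 0.2, 5.7]
force: [-0.1, 0.7, 1.1]
opening: 0.0003
grip_force: 0.0
tray xyz [-0.0516  0.0235  0.0671]
t 5.3 delta [ 0.1356 -0.0005 -0.0014] [-0.02  0.19 -0.22]
```

```bash

python3 -m creep '[[0.005,0,0,0,0,0,1],[0.011,0,0,0,0,0,1],[0.017,0,0,0,0,0,1],[0.023,0,0,0,0,0,1],[0.029,0,0,0,0,0,1]]'
python3 -m creep '[[0.006,0,0,0,0,0,1],[0.012,0,0,0,0,0,1],[0.018,0,0,0,0,0,1],[0.024,0,0,0,0,0,1],[0.03,0,0,0,0,0,1]]'
python3 -c "
from h import *
where();pegs()" | grep -E "tray|0\.06[12]"
```

```text
time: 5.72
tcp_pos: [0.4838, 0.0621, 0.0691]
eef_rot: [180.0, -0.1, 5.7]
force: [-0.8, -0.6, 0.1]
opening: 0.0004
grip_force: 0.1
time: 6.13
tcp_pos: [0.5127, 0.0651, 0.0684]
eef_rot: [180.0, 0.0, 5.7]
force: [0.0, 0.1, -0.1]
opening: 0.0005
grip_force: 0.1
tray xyz [0.0101 0.0231 0.0684]
[503.  78.] 9147 xyz [ 0.6231 -0.0595  0.045 ] rect c [ 0.6205 -0.0627] size [0.0559 0.0706] ang 5.1
[277. 208.] 672 xyz [0.5352 0.0659 0.0617] rect c [0.5335 0.0658] size [0.026  0.0105] ang 5.7
[413. 265.] 640 xyz [ 0.507  -0.0216  0.0617] rect c [ 0.5033 -0.0253] size [0.0271 0.0156] ang 12.9
[416. 320.] 113 xyz [ 0.4692 -0.0315  0.0616] rect c [ 0.4666 -0.0341] size [0.0174 0.0097] ang 45.6
```

```bash

python3 -m creep '[[0.006,0,0,0,0,0,1],[0.012,0,0,0,0,0,1],[0.018,0,0,0,0,0,1],[0.024,0,0,0,0,0,1],[0.03,0,0,0,0,0,1]]'
python3 -m creep '[[0.005,0,0,0,0,0,1],[0.01,0,0,0,0,0,1],[0.015,0,0,0,0,0,1],[0.02,0,0,0,0,0,1],[0.025,0,0,0,0,0,1]]'
python3 -m creep '[[0.005,0,0,0,0,0,1],[0.01,0,0,0,0,0,1],[0.015,0,0,0,0,0,1],[0.02,0,0,0,0,0,1],[0.02,0,0,0,0,0,1]]'
python3 -c "
from h import *
where();pegs(name='w4');tray(-.052,.077,.068,-14.6)"| grep -E "tray|delta"
```

```text
time: 6.6
tcp_pos: [0.5426, 0.0681, 0.0684]
eef_rot: [180.0, -0.0, 5.7]
force: [0.2, 0.3, -0.1]
opening: 0.0001
grip_force: 0.1
time: 7.02
tcp_pos: [0.5672, 0.0705, 0.0684]
eef_rot: [180.0, 0.0, 5.7]
force: [1.2, 0.2, 1.0]
opening: 0.0005
grip_force: 0.1
time: 7.43
tcp_pos: [0.5881, 0.0725, 0.0685]
eef_rot: [180.0, -0.1, 5.7]
force: [-0.2, -1.1, -0.7]
opening: 0.0006
grip_force: 0.0
tray xyz [0.0859 0.0227 0.0685]
t 7.4833 delta [-0.1373 -0.0537  0.0004] [ 1.000e-02 -2.000e-02  1.438e+01]
```

View pics/w4.png

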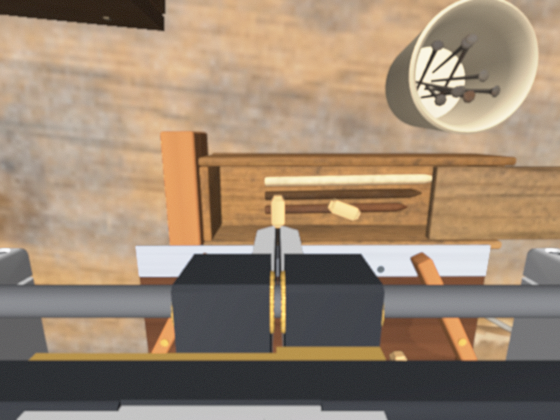

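Peg 2 has dropped over the edge at (277,210), beside peg 3 at (344,210). I'll check its height while going for peg 1.

```bash

python3 -m creep '[[0,0,-0.025,0,0,0,1],[-0.01,-0.01,-0.045,0,0,3,1],[-0.04,-0.025,-0.05,0,0,7,1],[-0.075,-0.04,-0.05,0,0,11,1],[-0.105,-0.0535,-0.05,0,0,14.4,1]]'
python3 -c "
from h import *
st,p,d,X=pegs();
where();tray(-.052,.077,.068,-14.6)
q=X.reshape(-1,3)-[*O,0];t=np.c_[q[:,:2]@ex,q[:,:2]@ey,q[:,2]]
h=cv2.cvtColor(p,cv2.COLOR_RGB2HSV).reshape(-1,3)
s=(t[:,0]>.086)&(t[:,0]<.128)&(t[:,1]>-.045)&(t[:,1]<.06);print('max z in mouth',np.percentile(t[s,2],[50,95,99,100]).round(4), t[s][np.argsort(-t[s,2])[:300:60]].round(3))"|grep -v rect
```

```text
time: 7.9
tcp_pos: [0.475, 0.1156, 0.1188]
eef_rot: [-180.0, 0.0, -8.9]
force: [-0.2, 0.3, 0.2]
opening: 0.0005
grip_force: 0.0
tray xyz [-0.0306  0.0795  0.1179]
t 7.95 delta [-0.0195  0.0079  0.0501] [ 0.04  0.61 -0.26]
max z in mouth [0.0067 0.0238 0.0248 0.0264] [[ 0.103  0.018  0.026]
 [ 0.101  0.025  0.025]
 [ 0.103 -0.022  0.024]
 [ 0.096  0.02   0.024]
 [ 0.105  0.02   0.024]]
```

Everything in the box stays below 27 mm, so it's clear of the lid plane. Now lower behind peg 1.

```bash

python3 -m creep '[[-0.015,0.006,0.005,0,0,0,1],[-0.022,0.008,0.015,0,0,0,1],[-0.022,0.008,0.03,0,0,0,1],[-0.022,0.008,0.045,0,0,0,1],[-0.022,0.008,0.05,0,0,0,1]]'
python3 -m creep '[[0.003,0,0,0,0,0,1],[0.007,0,0,0,0,0,1],[0.012,0,0,0,0,0,1],[0.018,0,0,0,0,0,1],[0.024,0,0,0,0,0,1]]'
python3 -m creep '[[0.006,0,0,0,0,0,1],[0.012,0,0,0,0,0,1],[0.018,0,0,0,0,0,1],[0.024,0,0,0,0,0,1],[0.03,0,0,0,0,0,1]]'
python3 -c "
from h import *
where();pegs();tray(.084,.0415,.068,-14.6)"| grep -E "tray|delta|0\.06[12]"
```

```text
time: 8.37
tcp_pos: [0.4523, 0.1106, 0.0671]
eef_rot: [180.0, 0.2, -8.7]
force: [0.4, -0.8, -0.3]
opening: 0.0005
grip_force: 0.0
time: 8.78
tcp_pos: [0.4792, 0.107, 0.0691]
eef_rot: [-180.0, -0.1, -8.7]
force: [-1.0, -0.5, -0.5]
opening: 0.0003
grip_force: 0.0
time: 9.2
tcp_pos: [0.508, 0.1024, 0.0684]
eef_rot: [180.0, 0.0, -8.7]
force: [-0.7, -0.5, 0.6]
opening: 0.0003
grip_force: 0.1
tray xyz [0.0093 0.0607 0.0684]
[286. 211.] 684 xyz [0.5275 0.0926 0.0617] rect c [0.5253 0.0926] size [0.0124 0.0263] ang 42.9
[486. 235.] 1456 xyz [ 0.4946 -0.0254  0.0618] rect c [ 0.4883 -0.0302] size [0.059  0.0175] ang 15.3
t 9.25 delta [ 0.0755 -0.0002  0.0007] [-0.01 -0.12 -0.03]
```

Peg 1 is 7 mm to the right of the finger centre, so I'll back off, re-centre and continue.

```bash

python3 -m creep '[[-0.008,0,0,0,0,0,1],[-0.008,0.004,0,0,0,0,1],[-0.008,0.008,0,0,0,0,1],[-0.004,0.008,0,0,0,0,1],[0.002,0.008,0,0,0,0,1]]'
python3 -m creep '[[0.006,0,0,0,0,0,1],[0.012,0,0,0,0,0,1],[0.018,0,0,0,0,0,1],[0.024,0,0,0,0,0,1],[0.03,0,0,0,0,0,1]]'
python3 -c "
from h import *
where();pegs();tray(.084,.035,.068,-14.6)"| grep -E "tray|delta|0\.06[12]"
```

```text
time: 9.67
tcp_pos: [0.5077, 0.0941, 0.0686]
eef_rot: [180.0, 0.0, -8.7]
force: [0.4, -0.7, 0.4]
opening: 0.0007
grip_force: 0.1
time: 10.08
tcp_pos: [0.5386, 0.0897, 0.0684]
eef_rot: [180.0, 0.0, -8.7]
force: [-1.1, 0.2, 0.5]
opening: 0.0004
grip_force: 0.1
tray xyz [0.0384 0.0449 0.0684]
[369. 142.] 178 xyz [0.5892 0.0224 0.0393] rect c [0.5893 0.0216] size [0.0003 0.0625] ang 5.6
[283. 220.] 721 xyz [0.5533 0.0823 0.0617] rect c [0.5511 0.0823] size [0.0249 0.0136] ang 80.7
[460. 266.] 676 xyz [ 0.5067 -0.0221  0.0616] rect c [ 0.5021 -0.0257] size [0.0313 0.0155] ang 15.2
t 10.1333 delta [ 0.0451 -0.0019  0.0005] [-0.01 -0.12 -0.03]
```

```bash

python3 -m creep '[[0.006,0.001,0,0,0,0,1],[0.012,0.002,0,0,0,0,1],[0.018,0.002,0,0,0,0,1],[0.023,0.002,0,0,0,0,1],[0.028,0.002,0,0,0,0,1]]'
python3 -m creep '[[0.005,0,0,0,0,0,1],[0.01,0,0,0,0,0,1],[0.015,0,0,0,0,0,1],[0.02,0,0,0,0,0,1],[0.02,0,0,0,0,0,1]]'
python3 -m creep '[[0,0,-0.02,0,0,0,1],[0,0,-0.05,0,0,0,1],[-0.015,0.01,-0.08,0,0,-3,1],[-0.03,0.02,-0.11,0,0,-7,1],[-0.045,0.03,-0.13,0,0,-14,1]]'
python3 -m creep '[[0,0.01,0,0,0,0,1],[0,0.02,0,0,0,0,1],[0,0.03,0,0,0,0,1],[0,0.03,0,0,0,0,1],[0,0.03,0,0,0,0,1]]'
python3 - <<'E'
from h import *
where();st,p,d,X=pegs(name='w5')
q=X.reshape(-1,3)-[*O,0];t=np.c_[q[:,:2]@ex,q[:,:2]@ey,q[:,2]]
s=(t[:,0]>.088)&(t[:,0]<.128)&(t[:,1]>-.055)&(t[:,1]<.06);print('max z in mouth',np.percentile(t[s,2],[50,95,99,100]).round(4))
E
```

```text
time: 10.55
tcp_pos: [0.5657, 0.0834, 0.0684]
eef_rot: [180.0, -0.0, -8.7]
force: [-0.3, 0.6, 0.5]
opening: 0.0006
grip_force: 0.1
time: 10.97
tcp_pos: [0.5863, 0.0804, 0.0685]
eef_rot: [-180.0, -0.1, -8.7]
force: [0.0, -0.2, 0.3]
opening: 0.0005
grip_force: 0.0
time: 11.38
tcp_pos: [0.5362, 0.0576, 0.2011]
eef_rot: [180.0, -0.2, 5.6]
force: [-0.4, -0.0, 0.2]
opening: 0.0004
grip_force: 0.0
time: 11.8
tcp_pos: [0.5385, 0.0273, 0.1967]
eef_rot: [-180.0, 0.2, 5.2]
force: [-1.0, -0.3, 0.1]
opening: 0.0009
grip_force: 0.0
tray xyz [ 0.0319 -0.0172  0.1967]
[325.  46.] 265 xyz [0.686  0.001  0.0585] rect c [ 0.6881 -0.0118] size [0.068  0.0345] ang 35.7
[375.  33.] 465 xyz [ 0.7048 -0.0528  0.0551] rect c [ 0.7005 -0.0487] size [0.0572 0.0236] ang 0.8
[176. 114.] 1464 xyz [0.6146 0.1378 0.04  ] rect c [0.6135 0.1381] size [0.0725 0.0217] ang 5.2
[282.  94.] 822 xyz [0.6421 0.034  0.0461] rect c [0.6429 0.0254] size [0.0051 0.1995] ang 5.9
[430. 122.] 8196 xyz [ 0.6288 -0.1248  0.0448] rect c [ 0.6293 -0.1241] size [0.0489 0.1935] ang 6.2
[192. 126.] 183 xyz [0.6038 0.1201 0.045 ] rect c [0.6037 0.122 ] size [0.0491 0.0082] ang 6.3
[349. 203.] 1097 xyz [ 0.5423 -0.0491  0.0658] rect c [ 0.5377 -0.0508] size [0.1192 0.0196] ang 27.5
[171. 215.] 1224 xyz [0.5149 0.1374 0.066 ] rect c [0.5066 0.1374] size [0.0289 0.1432] ang 79.3
[320. 238.] 326 xyz [ 0.5004 -0.0233  0.0617] rect c [ 0.4993 -0.0247] size [0.0352 0.0121] ang 14.3
max z in mouth [0.3619 0.3619 0.3619 0.3619]
```

View pics/w5.png

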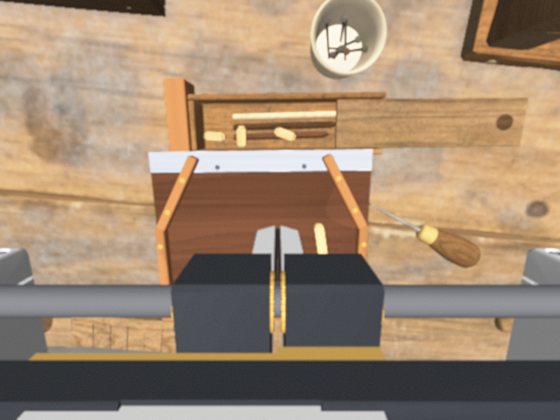

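All three short pegs are in the box at (214,137), (241,137) and (284,134), and the long peg is still on the deck at (320,238). Before going to the lid end, I'll check clearance to the vise.

```bash
python3 - <<'E'
from h import *
c,W=cam("top");d=np.load("top0.npz")['d']
v,u=np.mgrid[:420,:560];X=(np.stack([(u-c['cx'])/c['fx'],-(v-c['cy'])/c['fy'],-np.ones(u.shape)],-1)*d[...,None])@W[:3,:3].T+W[:3,3]
X=X[d>0]
for y in np.arange(-.45,-.05,.05):
    s=X[(abs(X[:,1]-y)<.025)&(X[:,0]>.52)&(X[:,0]<.9)]
    print(round(y,2),[ (z,s[s[:,2]>z][:,0].min().round(3) if (s[:,2]>z).any() else None) for z in(.02,.06,.11)])
where();tray(.1067,-.302,.12);tray(.1067,-.302,.0535)
E
```

```text
-0.45 [(0.02, np.float64(0.544)), (0.06, np.float64(0.709)), (0.11, np.float64(0.71))]
-0.4 [(0.02, np.float64(0.521)), (0.06, np.float64(0.709)), (0.11, np.float64(0.709))]
-0.35 [(0.02, np.float64(0.562)), (0.06, np.float64(0.71)), (0.11, np.float64(0.711))]
-0.3 [(0.02, np.float64(0.7)), (0.06, np.float64(0.709)), (0.11, np.float64(0.71))]
-0.25 [(0.02, np.float64(0.7)), (0.06, None), (0.11, None)]
-0.2 [(0.02, np.float64(0.612)), (0.06, np.float64(0.708)), (0.11, np.float64(0.708))]
-0.15 [(0.02, np.float64(0.607)), (0.06, np.float64(0.709)), (0.11, np.float64(0.709))]
-0.1 [(0.02, np.float64(0.594)), (0.06, np.float64(0.785)), (0.11, None)]
tray xyz [ 0.032  -0.0168  0.1969]
t 11.85 delta [0.0785 0.2843 0.0764] [-0.05  0.15 -0.71]
t 11.85 delta [0.0786 0.2843 0.1429] [-0.05  0.15 -0.71]
```

```bash
python3 - <<'E'
from h import *
c,W=cam("top");d=np.load("top0.npz")['d']
v,u=np.mgrid[:420,:560];X=(np.stack([(u-c['cx'])/c['fx'],-(v-c['cy'])/c['fy'],-np.ones(u.shape)],-1)*d[...,None])@W[:3,:3].T+W[:3,3]
X=X[d>0]
for y in np.arange(-.5,-.13,.03):
    s=X[(abs(X[:,1]-y)<.015)&(X[:,0]>.69)&(X[:,0]<.8)];print(round(y,2),s[:,2].max().round(3),s[s[:,2]>.1][:,0].min().round(3) if (s[:,2]>.1).any() else None)
print(np.round(ctrl.read_state()['joint_pos'],1))
E
```

```text
-0.5 0.096 None
-0.47 0.098 None
-0.44 0.131 0.709
-0.41 0.131 0.709
-0.38 0.13 0.709
-0.35 0.098 None
-0.32 0.127 0.71
-0.29 0.126 0.71
-0.26 0.055 None
-0.23 0.056 None
-0.2 0.131 0.708
-0.17 0.131 0.709
-0.14 0.004 None
[-4.5 13.6 92.6  0.  73.9 80.3]
```

The vise tops out at 131 mm, below the gripper body at 136 mm and beyond its reach, so the way is clear.

```bash

python3 -m creep '[[0.006,0.03,0,0,0,0,1],[0.013,0.065,0,0,0,-0.4,1],[0.02,0.1,0,0,0,-0.7,1],[0.03,0.135,0,0,0,-0.7,1],[0.038,0.17,0,0,0,-0.7,1]]'
python3 -m creep '[[0.007,0.03,0,0,0,0,1],[0.014,0.06,0.01,0,0,0,1],[0.022,0.085,0.025,0,0,0,1],[0.03,0.105,0.045,0,0,0,1],[0.036,0.115,0.065,0,0,0,1]]'
python3 - <<'E'
from h import *
where();st,p,d,X=pegs(name='w6');tray(.102,-.302,.0535)
q=X.reshape(-1,3)-[*O,0];t=np.c_[q[:,:2]@ex,q[:,:2]@ey,q[:,2]][(d>0).ravel()]
s=(t[:,0]>.09)&(t[:,0]<.115)&(t[:,1]>-.32)&(t[:,1]<-.2)&(t[:,2]>.042)&(t[:,2]<.047);print('lid end y',np.percentile(t[s,1],[0,1,5]).round(4))
E
```

```text
time: 12.27
tcp_pos: [0.5928, -0.1388, 0.1974]
eef_rot: [-179.9, 0.1, 6.0]
force: [0.8, 0.4, -0.6]
opening: 0.0007
grip_force: 0.0
time: 12.68
tcp_pos: [0.6411, -0.2513, 0.1315]
eef_rot: [180.0, -0.0, 5.9]
force: [-0.4, -0.5, -0.2]
opening: 0.0004
grip_force: 0.0
tray xyz [ 0.1054 -0.3048  0.1315]
[340.   1.] 84 xyz [ 0.8048 -0.2807  0.0523] rect c [ 0.8043 -0.2806] size [0.003  0.0194] ang 5.1
[469.  13.] 399 xyz [ 0.8069 -0.3766  0.0524] rect c [ 0.8069 -0.3775] size [0.0275 0.009 ] ang 87.3
[25. 90.] 432 xyz [ 0.7223 -0.0515  0.0555] rect c [ 0.7174 -0.0508] size [0.0432 0.0102] ang 37.7
[290. 110.] 1220 xyz [ 0.7256 -0.2546  0.0523] rect c [ 0.7255 -0.2527] size [0.0774 0.0104] ang 89.8
[443. 127.] 479 xyz [ 0.7254 -0.3762  0.0522] rect c [ 0.7258 -0.3767] size [0.0106 0.0323] ang 0.8
[ 18. 145.] 404 xyz [ 0.6739 -0.0314  0.0531] rect c [ 0.6781 -0.0369] size [0.0228 0.0567] ang 17.7
[  9. 177.] 67 xyz [ 0.6488 -0.0238  0.0462] rect c [ 0.6479 -0.0239] size [0.0048 0.0188] ang 11.9
[ 44. 176.] 81 xyz [ 0.6519 -0.0528  0.0461] rect c [ 0.6522 -0.055 ] size [0.0018 0.0336] ang 5.7
[415. 229.] 4733 xyz [ 0.6367 -0.3785  0.0389] rect c [ 0.6305 -0.3798] size [0.0454 0.1007] ang 82.4
[128. 210.] 10775 xyz [ 0.6289 -0.1237  0.0448] rect c [ 0.6257 -0.1124] size [0.054  0.2166] ang 5.8
[486. 249.] 2050 xyz [ 0.6184 -0.4441  0.0442] rect c [ 0.6283 -0.4613] size [0.0425 0.0971] ang 8.5
[ 56. 334.] 476 xyz [ 0.5162 -0.0684  0.0656] rect c [ 0.5127 -0.0681] size [0.0392 0.013 ] ang 15.3
t 12.7333 delta [-0.0015 -0.0022  0.0728] [-0.15  0.33 -0.06]
lid end y [-0.2734 -0.2728 -0.27  ]
```

```bash

python3 -m creep '[[0,-0.002,0.02,0,0,0,1],[0,-0.002,0.04,0,0,0,1],[0,-0.002,0.06,0,0,0,1],[0,-0.002,0.07,0,0,0,1],[0,-0.002,0.074,0,0,0,1]]'
python3 -m creep '[[0,0,0,0,0,0,1],[0,-0.001,0,0,0,0,1],[0,-0.003,0,0,0,0,1],[0,-0.005,0,0,0,0,1],[0,-0.005,0,0,0,0,1]]'
python3 -c "
from h import *
where();tray(.103,-.1423,.0535)"
```

```text
time: 13.15
tcp_pos: [0.6384, -0.2451, 0.057]
eef_rot: [-179.8, 0.2, 6.0]
force: [0.1, -0.2, -0.3]
opening: 0.0001
grip_force: 0.0
time: 13.57
tcp_pos: [0.6396, -0.2413, 0.0606]
eef_rot: [180.0, -0.1, 6.0]
force: [-0.5, -0.0, 0.2]
opening: 0.0003
grip_force: 0.0
tray xyz [ 0.1049 -0.2947  0.0606]
t 13.5667 delta [-0.0016 -0.1524  0.007 ] [ 0.04 -0.08  0.1 ]
```

```bash

python3 -m creep '[[0,0,0.004,0,0,0,1],[-0.001,0,0.007,0,0,0,1],[-0.001,0,0.007,0,0,0,1],[-0.001,0,0.007,0,0,0,1],[-0.001,0,0.007,0,0,0,1]]'
python3 -m creep '[[0,-0.004,0,0,0,0,1],[0,-0.009,0,0,0,0,1],[0,-0.015,0,0,0,0,1],[0,-0.021,0,0,0,0,1],[0,-0.027,0,0,0,0,1]]'
python3 -c "
from h import *
where();tray(.103,-.1423,.0535)"
```

```text
time: 13.98
tcp_pos: [0.6381, -0.2418, 0.0523]
eef_rot: [-180.0, 0.0, 6.0]
force: [0.2, 0.2, -0.2]
opening: 0.0008
grip_force: 0.0
time: 14.4
tcp_pos: [0.6353, -0.2141, 0.0526]
eef_rot: [180.0, -0.0, 6.0]
force: [-0.1, -0.7, 0.4]
opening: 0.0005
grip_force: 0.2
tray xyz [ 0.1034 -0.2673  0.0526]
t 14.4 delta [-0.0002 -0.125  -0.0009] [ 0.02 -0.01  0.1 ]
```

```bash

python3 -m creep '[[0,-0.007,-0.001,0,0,0,1],[0,-0.015,-0.0015,0,0,0,1],[0,-0.023,-0.0015,0,0,0,1],[0,-0.031,-0.0015,0,0,0,1],[0,-0.039,-0.0015,0,0,0,1]]'
python3 -m creep '[[0,-0.008,0,0,0,0,1],[0,-0.016,0,0,0,0,1],[0,-0.024,0,0,0,0,1],[0,-0.032,0,0,0,0,1],[0,-0.038,0,0,0,0,1]]'
python3 -m creep '[[0,-0.007,0,0,0,0,1],[0,-0.014,0,0,0,0,1],[0,-0.02,0,0,0,0,1],[0,-0.026,0,0,0,0,1],[0,-0.03,0,0,0,0,1]]'
python3 - <<'E'
from h import *
where();st,p,d,X=pegs(name='w7');tray(.103,-.1423,.054)
q=X.reshape(-1,3)-[*O,0];t=np.c_[q[:,:2]@ex,q[:,:2]@ey,q[:,2]][(d>0).ravel()]
for lo,hi in((.088,.118),(.1335,.138)):
    s=(t[:,0]>lo)&(t[:,0]<hi)&(t[:,1]>-.32)&(t[:,1]<0.1)&(t[:,2]>.042)&(t[:,2]<.048);print('end y',np.percentile(t[s,1],[0,1,5,99,100]).round(4))
E
```

```text
time: 14.82
tcp_pos: [0.6313, -0.1752, 0.0541]
eef_rot: [180.0, -0.0, 6.0]
force: [0.3, 0.1, 0.9]
opening: 0.0007
grip_force: 0.4
time: 15.23
tcp_pos: [0.6274, -0.1372, 0.0541]
eef_rot: [180.0, -0.0, 6.0]
force: [0.6, -0.6, 1.4]
opening: 0.0002
grip_force: 0.5
time: 15.65
tcp_pos: [0.6242, -0.1077, 0.054]
eef_rot: [-180.0, -0.0, 6.0]
force: [1.5, 0.3, 1.3]
opening: 0.0003
grip_force: 0.5
tray xyz [ 0.1033 -0.1602  0.054 ]
[168. 114.] 560 xyz [ 0.6885 -0.0497  0.0588] rect c [ 0.6947 -0.0353] size [0.048 0.07 ] ang 65.1
[108. 109.] 2538 xyz [ 0.6829 -0.0079  0.0568] rect c [ 0.7018 -0.0202] size [0.0591 0.0655] ang 65.7
[ 57. 191.] 332 xyz [0.6431 0.0237 0.0464] rect c [0.6425 0.0253] size [0.0041 0.0413] ang 6.1
[136. 191.] 333 xyz [ 0.6481 -0.0217  0.0462] rect c [ 0.6478 -0.0222] size [0.0035 0.0504] ang 5.0
[128. 233.] 13140 xyz [ 0.6209 -0.0173  0.0449] rect c [ 0.6181 -0.0193] size [0.0473 0.1652] ang 6.7
[100. 277.] 622 xyz [5.904e-01 3.000e-04 4.630e-02] rect c [ 0.5902 -0.0024] size [0.0036 0.0899] ang 5.6
[139. 335.] 674 xyz [ 0.5657 -0.0333  0.066 ] rect c [ 0.5618 -0.029 ] size [0.0322 0.0226] ang 32.5
t 15.7 delta [-0.     -0.0173 -0.    ] [-0.04  0.02  0.11]
end y [-0.1723 -0.1517 -0.1409  0.0068  0.0108]
end y [-0.1292 -0.1282 -0.1229  0.0011  0.0031]
```

View pics/w7.png

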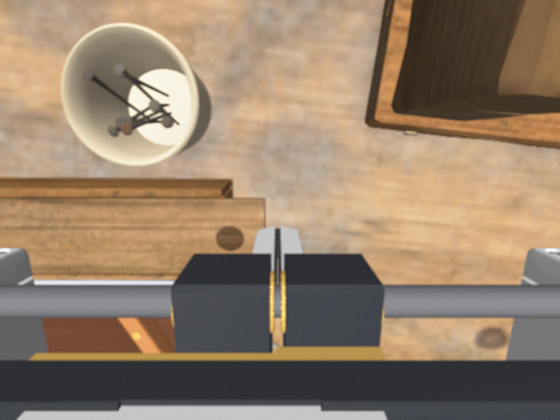

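Lid end at column 265 and box end at column 232, so about 18–19 mm remain. I'll finish slowly and watch the force.

```bash

python3 -m creep '[[0,-0.003,0,0,0,0,1],[0,-0.007,0,0,0,0,1],[0,-0.011,0,0,0,0,1],[0,-0.014,0,0,0,0,1],[0,-0.016,0,0,0,0,1]]'
python3 -m creep '[[0,-0.0005,0,0,0,0,1],[0,-0.001,0,0,0,0,1],[0,-0.0015,0,0,0,0,1],[0,-0.0015,0,0,0,0,1],[0,-0.0015,0,0,0,0,1]]'
python3 -c "
from h import *
where();print(ctrl.read_state()['force'])
p,d=ctrl.capture('wrist');cv2.imwrite('pics/w8.png',cv2.resize(p[150:300,150:350,::-1],None,fx=3,fy=3))"
```

```text
time: 16.12
tcp_pos: [0.6224, -0.0921, 0.0539]
eef_rot: [-180.0, 0.0, 6.0]
force: [-1.1, 0.3, 0.6]
opening: 0.0005
grip_force: 0.3
time: 16.53
tcp_pos: [0.6223, -0.0911, 0.0539]
eef_rot: [-180.0, 0.0, 6.0]
force: [0.6, 0.5, 0.4]
opening: 0.0005
grip_force: 0.1
tray xyz [ 0.1031 -0.1435  0.0539]
[0.62616041 0.53172383 0.41863769]
```

View pics/w8.png

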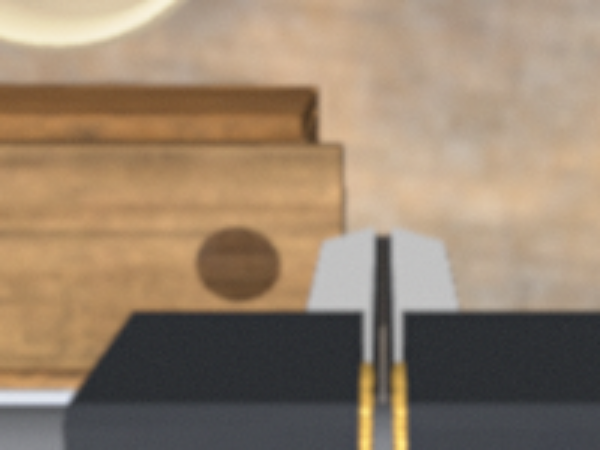

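The lid still sticks out by about 8 px, roughly 5 mm.

```bash

python3 -m creep '[[0,-0.001,0,0,0,0,1],[0,-0.002,0,0,0,0,1],[0,-0.003,0,0,0,0,1],[0,-0.004,0,0,0,0,1],[0,-0.0045,0,0,0,0,1]]'
python3 -c "
from h import *
where();print(ctrl.read_state()['force'])
p,d=ctrl.capture('wrist');g=cv2.cvtColor(p,cv2.COLOR_RGB2GRAY).astype(int)
for r in range(180,188): print(r,g[r,240:275].tolist())
for r in (205,212,220): print(r,g[r,240:275].tolist())"
```

```text
time: 17.0
tcp_pos: [0.6218, -0.0864, 0.0539]
eef_rot: [-180.0, 0.0, 6.0]
force: [1.0, -0.4, 0.2]
opening: 0.0004
grip_force: 0.2
tray xyz [ 0.1031 -0.1388  0.0539]
[ 1.02586004 -0.37761885  0.2292351 ]
180 [89, 90, 91, 89, 90, 88, 90, 87, 87, 88, 88, 87, 86, 87, 86, 85, 84, 81, 85, 82, 90, 107, 146, 176, 183, 181, 179, 178, 178, 180, 180, 180, 183, 181, 183]
181 [86, 85, 86, 85, 86, 87, 85, 86, 86, 83, 83, 82, 82, 80, 82, 82, 82, 80, 82, 81, 77, 96, 141, 175, 184, 182, 179, 180, 179, 178, 180, 183, 183, 184, 183]
182 [90, 88, 89, 86, 85, 89, 85, 88, 84, 88, 85, 83, 84, 84, 85, 87, 87, 87, 85, 80, 70, 88, 137, 176, 184, 183, 177, 177, 179, 180, 181, 185, 184, 185, 185]
183 [89, 93, 92, 93, 89, 89, 91, 91, 87, 87, 89, 87, 89, 86, 88, 89, 89, 87, 87, 79, 68, 85, 135, 176, 185, 183, 179, 176, 178, 178, 180, 182, 185, 184, 186]
184 [93, 92, 94, 90, 91, 90, 93, 90, 92, 92, 93, 91, 91, 92, 90, 89, 90, 90, 89, 76, 62, 85, 135, 177, 184, 182, 178, 178, 178, 180, 180, 184, 185, 184, 185]
185 [93, 93, 92, 91, 92, 92, 91, 93, 94, 93, 92, 93, 93, 93, 95, 93, 93, 94, 86, 74, 66, 92, 138, 177, 185
[... 210 characters left out ...]
187 [97, 101, 98, 100, 99, 99, 97, 97, 99, 97, 97, 100, 99, 96, 98, 98, 96, 93, 82, 67, 71, 97, 144, 174, 185, 181, 177, 178, 179, 181, 180, 183, 183, 183, 183]
205 [144, 146, 145, 146, 143, 143, 145, 146, 144, 147, 145, 144, 144, 143, 144, 143, 144, 141, 144, 144, 145, 146, 139, 131, 133, 162, 185, 191, 191, 189, 188, 188, 188, 187, 187]
212 [161, 160, 160, 162, 161, 160, 161, 159, 161, 160, 163, 163, 165, 165, 163, 162, 160, 161, 165, 168, 173, 173, 170, 152, 141, 160, 184, 188, 187, 189, 190, 189, 190, 194, 193]
220 [153, 155, 155, 155, 155, 154, 156, 153, 153, 151, 148, 149, 150, 153, 154, 155, 154, 155, 154, 153, 153, 151, 151, 138, 137, 163, 187, 191, 190, 188, 190, 190, 191, 192, 191]
```

```bash

python3 -m creep '[[0,-0.0005,0,0,0,0,1],[0,-0.001,0,0,0,0,1],[0,-0.0015,0,0,0,0,1],[0,-0.0015,0,0,0,0,1],[0,-0.0015,0,0,0,0,1]]'
cat > e.py <<'E'
from h import *
where();print(ctrl.read_state()['force'])
p,d=ctrl.capture('wrist');g=cv2.cvtColor(p,cv2.COLOR_RGB2GRAY).astype(float)
def edge(rows):
    a=g[rows,240:285].mean(0);a=np.interp(np.arange(0,44,.1),np.arange(45),a);return 240+np.where(a<155)[0].max()*.1 
a=g[181:187].mean(0);print('box edge',249+np.argmax(np.diff(a[250:280])),a[255:268].round())
b=g[212:221].mean(0);print('lid edge',b[255:270].round())
E
python3 e.py
```

```text
time: 17.47
tcp_pos: [0.6217, -0.085, 0.0539]
eef_rot: [-180.0, 0.0, 6.0]
force: [-0.0, -0.3, 0.7]
opening: 0.0009
grip_force: 0.1
tray xyz [ 0.1031 -0.1374  0.0539]
[-0.02967277 -0.32258534  0.73932015]
box edge 262 [ 88.  88.  89.  89.  88.  86.  79.  72.  91. 140. 176. 185. 181.]
lid edge [163. 162. 164. 166. 168. 170. 170. 165. 147. 137. 159. 183. 188. 188.
 188.]
```

```bash

python3 -m creep '[[0,-0.0003,0,0,0,0,1],[0,-0.0006,0,0,0,0,1],[0,-0.0006,0,0,0,0,1],[0,-0.0006,0,0,0,0,1],[0,-0.0006,0,0,0,0,1]]'
python3 e.py
python3 -m creep '[[0,-0.0003,0,0,0,0,1],[0,-0.0005,0,0,0,0,1],[0,-0.0005,0,0,0,0,1],[0,-0.0005,0,0,0,0,1],[0,-0.0005,0,0,0,0,1]]'
python3 e.py
```

```text
time: 17.93
tcp_pos: [0.6217, -0.0845, 0.0539]
eef_rot: [180.0, -0.0, 6.0]
force: [-0.6, -0.3, -0.2]
opening: 0.0008
grip_force: 0.1
tray xyz [ 0.1032 -0.1369  0.0539]
[-0.61676197 -0.2605623  -0.23710359]
box edge 263 [ 89.  88.  89.  88.  88.  88.  86.  77.  71.  94. 140. 175. 183.]
lid edge [162. 162. 163. 165. 168. 170. 170. 165. 144. 121. 143. 178. 189. 188.
 187.]
time: 18.4
tcp_pos: [0.6217, -0.084, 0.054]
eef_rot: [180.0, -0.0, 6.0]
force: [0.1, -0.1, -0.5]
opening: 0.0006
grip_force: 0.1
tray xyz [ 0.1032 -0.1364  0.054 ]
[ 0.11107664 -0.08152884 -0.4662326 ]
box edge 264 [ 89.  88.  89.  89.  89.  88.  88.  85.  75.  75. 103. 146. 176.]
lid edge [163. 162. 164. 166. 168. 170. 171. 166. 143. 106. 104. 149. 181. 189.
 188.]
```

```bash

python3 -m creep '[[0,-0.0003,0,0,0,0,1],[0,-0.0005,0,0,0,0,1],[0,-0.0005,0,0,0,0,1],[0,-0.0005,0,0,0,0,1],[0,-0.0005,0,0,0,0,1]]'
python3 e.py
python3 -m creep '[[0,-0.0003,0,0,0,0,1],[0,-0.0004,0,0,0,0,1],[0,-0.0004,0,0,0,0,1],[0,-0.0004,0,0,0,0,1],[0,-0.0004,0,0,0,0,1]]'
python3 e.py
```

```text
time: 18.87
tcp_pos: [0.6216, -0.0834, 0.054]
eef_rot: [180.0, -0.0, 6.0]
force: [0.4, -0.9, -0.5]
opening: 0.0005
grip_force: 0.1
tray xyz [ 0.1032 -0.1359  0.054 ]
[ 0.40911151 -0.89542216 -0.4963028 ]
box edge 264 [ 89.  88.  88.  89.  89.  88.  89.  88.  81.  73.  89. 136. 175.]
lid edge [162. 162. 163. 166. 168. 170. 171. 167. 145. 103.  78. 113. 160. 184.
 189.]
time: 19.33
tcp_pos: [0.6216, -0.0831, 0.054]
eef_rot: [180.0, -0.0, 6.0]
force: [0.3, 0.4, -0.2]
opening: 0.0008
grip_force: 0.1
tray xyz [ 0.1032 -0.1355  0.054 ]
[ 0.32000648  0.40725052 -0.19134791]
box edge 265 [ 89.  88.  89.  88.  89.  89.  89.  88.  86.  78.  77. 105. 149.]
lid edge [162. 163. 163. 165. 168. 170. 170. 166. 146. 104.  67.  90. 141. 179.
 189.]
```

```bash

python3 -m creep '[[0,-0.0003,0,0,0,0,1],[0,-0.0005,0,0,0,0,1],[0,-0.0005,0,0,0,0,1],[0,-0.0005,0,0,0,0,1],[0,-0.0005,0,0,0,0,1]]'
python3 e.py
python3 -m creep '[[0,-0.0003,0,0,0,0,1],[0,-0.0004,0,0,0,0,1],[0,-0.0004,0,0,0,0,1],[0,-0.0004,0,0,0,0,1],[0,-0.0004,0,0,0,0,1]]'
python3 e.py
```

```text
time: 19.8
tcp_pos: [0.6216, -0.0826, 0.054]
eef_rot: [180.0, -0.0, 6.0]
force: [0.3, -0.8, 0.0]
opening: 0.0005
grip_force: 0.2
tray xyz [ 0.1032 -0.135   0.054 ]
[ 0.28358472 -0.81960459  0.02959193]
box edge 266 [ 89.  88.  88.  89.  88.  87.  88.  89.  88.  84.  76.  80. 116.]
lid edge [162. 162. 164. 165. 168. 169. 171. 167. 149. 114.  78.  75. 118. 162.
 184.]
time: 20.27
tcp_pos: [0.6216, -0.0824, 0.054]
eef_rot: [180.0, -0.0, 6.0]
force: [-0.9, -1.7, 0.1]
opening: 0.0007
grip_force: 0.6
tray xyz [ 0.1032 -0.1349  0.054 ]
[-0.89598444 -1.65303982  0.12602211]
box edge 266 [ 88.  88.  89.  88.  88.  88.  90.  88.  88.  86.  78.  80. 106.]
lid edge [162. 162. 163. 165. 166. 169. 171. 170. 159. 132.  91.  70. 103. 151.
 182.]
```

```bash

python3 -m creep '[[0,-0.0003,0,0,0,0,1],[0,-0.0005,0,0,0,0,1],[0,-0.0005,0,0,0,0,1],[0,-0.0005,0,0,0,0,1],[0,-0.0005,0,0,0,0,1]]'
python3 e.py
```

```text
time: 20.73
tcp_pos: [0.6216, -0.0822, 0.0541]
eef_rot: [179.9, -0.0, 6.0]
force: [0.1, -3.4, -0.4]
opening: 0.0004
grip_force: 1.5
tray xyz [ 0.1033 -0.1346  0.0541]
[ 0.10247363 -3.42266373 -0.35057016]
box edge 266 [89. 88. 88. 88. 89. 88. 88. 88. 88. 87. 82. 75. 95.]
lid edge [162. 162. 162. 164. 167. 169. 170. 171. 165. 141.  96.  67.  92. 143.
 178.]
```

The force has climbed to 3.4 N against a firm stop, so the lid is shut. Back off, lift and check.

```bash

python3 -m creep '[[0,0.003,0,0,0,0,1],[0,0.01,0,0,0,0,1],[0,0.02,0,0,0,0,1],[0,0.025,-0.005,0,0,0,1],[0,0.025,-0.015,0,0,0,1]]'
python3 -m creep '[[0,0,-0.03,0,0,0,1],[0,0,-0.06,0,0,0,1],[-0.02,0,-0.09,0,0,0,1],[-0.04,0,-0.115,0,0,0,1],[-0.05,0,-0.12,0,0,0,1]]'
python3 -m creep '[[0,0,0,0,0,0,1],[0,0,0,0,0,0,1],[0,0,0,0,0,0,1],[0,0,0,0,0,0,1],[0,0,0,0,0,0,1]]'
python3 - <<'E'
from h import *
where();st,p,d,X=pegs(name='w9');print(st['force'])
q=X.reshape(-1,3)-[*O,0];t=np.c_[q[:,:2]@ex,q[:,:2]@ey,q[:,2]][(d>0).ravel()]
for lo,hi in((.09,.122),(.1335,.138)):
    s=(t[:,0]>lo)&(t[:,0]<hi)&(t[:,1]>-.32)&(t[:,1]<0.1)&(t[:,2]>.042)&(t[:,2]<.048);print('end y',np.percentile(t[s,1],[0,1,99,100]).round(4))
E
```

```text
time: 21.2
tcp_pos: [0.6233, -0.1076, 0.0682]
eef_rot: [-179.9, 0.1, 5.9]
force: [0.2, -0.1, -0.4]
opening: 0.0005
grip_force: 0.0
time: 21.62
tcp_pos: [0.5751, -0.1124, 0.1947]
eef_rot: [179.8, -0.4, 6.0]
force: [-0.5, -0.2, 0.5]
opening: 0.0004
grip_force: 0.0
time: 22.03
tcp_pos: [0.5743, -0.1115, 0.1873]
eef_rot: [-179.9, 0.1, 6.0]
force: [0.4, -0.8, -0.8]
opening: 0.0005
grip_force: 0.0
tray xyz [ 0.0533 -0.1589  0.1873]
[190.  57.] 900 xyz [ 0.6961 -0.012   0.0581] rect c [ 0.6995 -0.0256] size [0.069  0.0693] ang 6.7
[458.  58.] 623 xyz [ 0.7248 -0.2666  0.0523] rect c [ 0.7282 -0.2641] size [0.016 0.06 ] ang 0.7
[ 65. 130.] 2397 xyz [0.6264 0.1313 0.0406] rect c [0.6212 0.0498] size [0.0731 0.1997] ang 5.0
[532. 173.] 3746 xyz [ 0.6288 -0.3772  0.0389] rect c [ 0.6218 -0.3785] size [0.0458 0.1189] ang 81.8
[151. 146.] 7605 xyz [0.6135 0.0186 0.0449] rect c [0.6114 0.0197] size [0.0521 0.1933] ang 5.6
[ 33. 212.] 739 xyz [0.5387 0.1282 0.066 ] rect c [0.5386 0.1327] size [0.0193 0.0832] ang 67.7
[205. 215.] 840 xyz [ 0.5531 -0.0419  0.0659] rect c [ 0.55   -0.0408] size [0.0867 0.016 ] ang 33.8
[184. 255.] 191 xyz [ 0.5067 -0.0215  0.0616] rect c [ 0.5025 -0.0205] size [0.0264 0.0152] ang 12.1
[110. 336.] 1153 xyz [0.404  0.0557 0.0657] rect c [0.403  0.0557] size [0.0112 0.1432] ang 5.6
[ 0.43658991 -0.77498412 -0.83494322]
end y [-0.1288 -0.127   0.068   0.0855]
end y [-0.1291 -0.1271  0.068   0.0708]
```

View pics/w9.png

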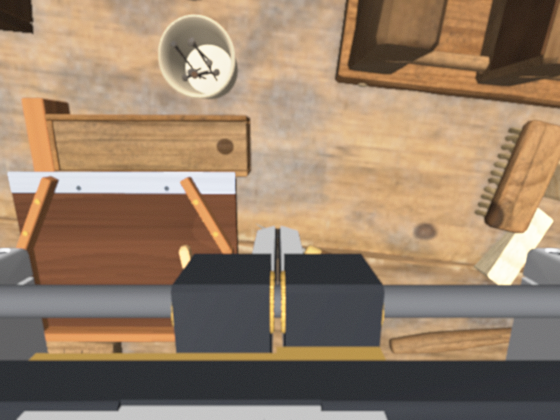

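The lid end at (248,148) is flush with the box end (measured y −128.8 against −129.1 mm). The box is in place, the long peg at (184,255) is on the deck, and the arm is clear.

```bash
python3 -c "
from plant import ctrl
print(ctrl.job_done())"
```

```text
the job is handed in; nothing more can be done
None
```

The job is handed in at about 22 s: the three short pegs are in the box, its lid is pushed shut (end flush with the box), and the long peg is still on the tray; I wasn't shown the verdict.

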